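# Wind the rotary cutting table on to its pointer

### The arm

A 6-joint arm with a two-finger parallel gripper is mounted at the origin on the work surface. World frame = base frame: x ahead of the robot, y to its left, z up, the work surface at z = 0. Lengths are in mm, angles in rad, forces in N, time in s.
With the tool pointing down it reaches from about 275 to 825 mm from the base axis. Payload 5.2 kg.
Tool frame: the origin (TCP) lies at the very end of the fingers, on their centre line; the grasp point (between the pads) lies 19 mm behind it; z points along the fingers, y is the direction in which the jaws open and shut (so a half turn about z gives the same grasp; the last joint's range is limited). The gripper opens to 93 mm and grips with 3 to 60 N. Pads are 15 mm wide; open, the fingers measure 128 mm over their backs; the gripper's body (75 mm by 188 mm) begins 65 mm behind the grasp point.
Start: joints at [-1.431, 0.259, 1.535, -0, 1.348, -0.203], TCP at [184.89, -517.997, 218.653] pointing down, gripper open.
Joint ranges: [-3.14, 3.14], [-0.91, 2.08], [0.19, 2.58], [-1.22, 4.36], [0.22, 2.71], [-3.12, 3.12]. Speed limits (rad/s): [2.57, 2.57, 3.14, 3.14, 3.14, 3.14].

### API

Orientations are given as [roll, pitch, yaw] about the fixed x, y, z axes, in that order (R = Rz(yaw) Ry(pitch) Rx(roll)).
In Python, from bench import robot gives the robot as it stands. The module is installed in compiled form; this text tells all that it offers. Calls block until the motion is done:
- robot.move_ptp(position, orientation): joint-space move of the TCP to a pose.
- robot.move_linear(position, ori=None, speed=150, f_stop=None): straight line of the TCP; ori=None keeps the orientation; speed is the mean speed in mm/s. With f_stop (N) it stops when the force on the tool has changed by that much, and returns True; else False.
- robot.move_j(angles): joint-space move.
- robot.move_gripper(opening): opening from 0.0 (shut) to 1.0 (fully open); the grip force is fixed at half the most; returns when the fingers have stopped.
- robot.sleep(seconds).
- robot.inverse_kinematics(position, orientation): joint angles nearest the present ones, or None.
- robot.get_image(name): name is "scene" or "top" or "wrist"; returns a dict with "img" (480x640x3 uint8, blue, green, red), "fovy" (degrees; the focal length in pixels is half the picture's height over the tangent of half this angle, whatever the lens; pixels are square), "cx", "cy" (the principal point, pixels), "k1" (the pictures are not rectified: a ray, as slopes to the right and down, at radius r is drawn at 1 + k1 r^2 times it, then the intrinsics apply), "eye" and "orientation" of the camera in the world. Camera axes: x right, y down, z forward; pixel columns grow to the right and rows downward; lengths in mm; the calibration is good to about 2 mm. A picture is of the moment at which its call begins. There is no depth.
A pose or a line that the arm cannot do raises robot.MotionError and nothing moves.
- robot.hand_in(): hands the job in, once; it reports no verdict.
Readings, each from a call of its own:
- robot.current_t(): time.
- robot.current_qpos(): joint angles.
- robot.current_joint_vel(): joint speeds.
- robot.current_joint_efforts(): joint torques, N m.
- robot.current_tcp_pos(): TCP position.
- robot.current_eef_rot(): TCP orientation.
- robot.current_contact_force(): force on the tool from outside, world axes, zero at the start.
- robot.current_ft_torque(): the same for the moment, N m.
- robot.current_gripper_width(): opening from 0.0 (shut) to 1.0 (fully open).
Only numpy, scipy, OpenCV 4.12 (cv2) and the standard library are available. Lean on these libraries where they do the work, as an engineer would, in place of code of your own. Each camera call takes 0.05 s, during which the arm holds its last target.

### The job

The round cutting table is turned by a worm crank whose clutch is sprung out. Take the crank's handle and press it down gently, turning it by feel until the clutch teeth slip between one another (never force them end to end); with the crank pressed well down, wind it clockwise until the long mark on the table's rim stands at the fixed pointer, then let go so that the crank springs back up. Turn the table only by the crank, and leave the tumbler, thread spool and pin dish where they are.

Things in the scene. Friction and masses are not known exactly. Their poses are not given: they have to be found in the camera images.
- machine: the fixed base of the worm-driven cutting table, white; origin on the bench under the crank's upright axis; its z is up; the round table's axis stands at (20, 190) mm in this frame. The gearbox under the crank is 90 x 90 mm and 50 mm high
- crank_axis (a point): point on the crank's upright turning axis, at the top of the crank arm (92 mm above the bench when sprung out). It sinks with the crank when pressed. The crank arm, a dark steel bar 20 mm wide and 8 mm thick, lies just under this height, from the axis out to the handle
- handle (a point): centre of the crank's handle: an upright black sleeve 18 mm in diameter and 50 mm tall, 40 mm from the crank axis, that spins freely on its pin (so a gripper may keep its own yaw while carrying it round); 120 mm above the bench when sprung out, its lower end 3 mm above the crank arm
- crank: the crank arm with the upper clutch teeth; origin on its axis at bench level when sprung out; x points from axis to handle. Turns without end, freely while the clutch is out. If teeth meet end to end, turn it on, up to 105 degrees, under light pressure (3 to 8 N on the teeth) till the lower half pops up between the upper teeth: it then drives, and presses on down
- drive: seat of the hidden lower clutch half in the gearbox below the crank; fixed. Lower teeth: spring-backed, 4 N/mm for 2.5 mm, then solid; their angle is unknown and not given. Three flat-ended round teeth on each half, 14 mm in diameter, 16 mm from the axis: only 16 of every 120 degrees are free, so they mostly meet end to end. More than 20 N between the halves damages them
- plunger (a joint): how far the crank is pressed down, m: 0 out, 0.016 bottom. A return spring pushes up with 2.2 N at 0, rising to 6.2 N at the bottom (net of weight), besides the teeth. Teeth end to end touch at 0.004; beyond 0.011 they are surely between one another: a good depth to wind at is 0.011 to 0.015. Let go, it springs out to 0
- turntable: the round cutting table, 260 mm in diameter, top 47 mm above the bench, green mat with short white ticks every 20 degrees and one long white mark; origin on its upright axis at bench level, x points to the long mark. 60 crank turns to one of the table (6 degrees a turn); crank clockwise (from above) turns it clockwise. Winding takes about 0.1 N m (3 N at the handle); it stays where it is left
- mark (a point): outer end of the long white mark (46 x 6 mm, raised 3 mm) on the table's rim, 124 mm from the table axis, on top of the mark
- pointer: the fixed index pointer: a small aluminium post (22 x 30 x 44 mm) outside the table's rim with a dark pointed finger 5 mm wide at the tip; origin on the turntable's axis at bench level, x points from that axis to the finger. It stands 14 to 25 degrees clockwise of the long mark at the start
- pointer_tip (a point): tip of the pointer's finger, 127 mm from the table axis, 53 mm above the bench
- tumbler: bystander: teal steel travel tumbler 86 mm wide, 182 mm tall; origin at its foot
- spool: bystander: white thread spool 36 mm wide, 50 mm tall; origin at its foot
- pindish: bystander: black pin dish 90 mm wide, 25 mm tall; origin at its foot

How it is judged:
By the outcome, as a careful person would: the job done as asked, in the order asked, and still so for the second after the job is handed in, with the robot touching nothing.
It also fails if it takes over 67 s, if anything falls off the work surface, if the arm or the gripper's body presses on something with over 40 N, if the wrist force passes 120 N, or if a joint passes its speed limit or range.

## Working session

There is one attempt and no reset: what is moved stays moved. The work goes in short steps, each a Python script; the robot and the scene stay as the last script left them, time stands still between calls to the robot, and variables do not carry over. Pictures are saved under pics/ and viewed, and the job is handed in when it is done.

```bash
mkdir -p pics; python3 - <<'E'
from bench import robot
import cv2
print(robot.current_t())
for n in ("scene","top","wrist"):
    d=robot.get_image(n); cv2.imwrite(f"pics/{n}0.png",d["img"]); print(n,{k:v for k,v in d.items() if k!="img"})
print(robot.current_t(),robot.current_eef_rot(),robot.current_gripper_width())
E
```

```text
0.0
scene {'fovy': 46.16530720720055, 'cx': 306.00688597950693, 'cy': 239.79307278043547, 'k1': -0.02721942034037882, 'eye': array([1519.64496872,  -32.9834759 ,  689.71211726]), 'orientation': array([-2.14401043, -0.01437241,  1.43728807])}
top {'fovy': 46.5143927148135, 'cx': 323.46345488964636, 'cy': 226.03406405942405, 'k1': 0.03627110310011, 'eye': array([ 352.79625896,   89.44664189, 1414.77610249]), 'orientation': array([-2.94148013,  0.0052079 , -1.54604861])}
wrist {'fovy': 62.26325804892954, 'cx': 319.8621604374645, 'cy': 233.86299321204976, 'k1': -0.04707387414780568, 'eye': array([ 253.07016532, -493.65658399,  383.97628409]), 'orientation': array([ 2.87661120e+00,  2.18780555e-03, -1.22906473e+00])}
0.15 [-3.14022654e+00 -2.83097795e-04  3.42772355e-01] 1.0007549795107216
```

View pics/top0.png

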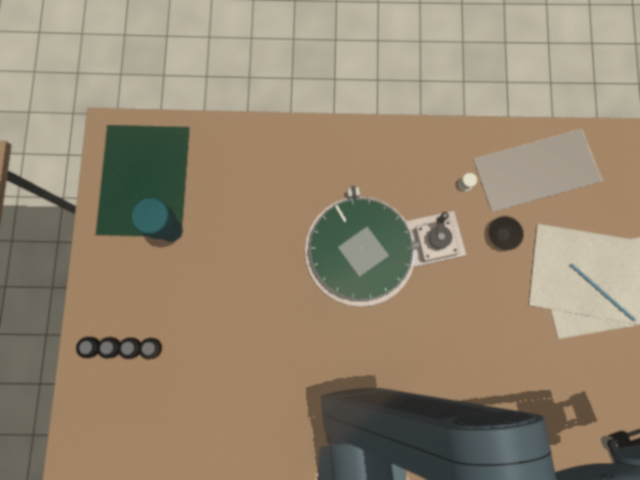

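View pics/scene0.png

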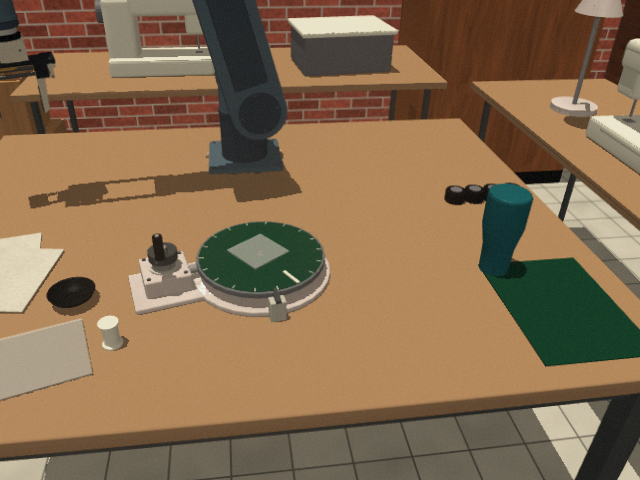

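```bash
python3 - <<'E'
import cv2
a=cv2.imread('pics/top0.png')
print(a.shape)
E
```

```text
(480, 640, 3)
```

```bash
cat > h.py <<'E'
import numpy as np, cv2
from scipy.spatial.transform import Rotation as R
CAL={}
def cal(d):
    h=d["img"].shape[0]
    return dict(f=h/2/np.tan(np.radians(d["fovy"])/2),cx=d["cx"],cy=d["cy"],k1=d["k1"],eye=np.array(d["eye"]),R=R.from_euler("xyz",d["orientation"]).as_matrix())
def unproj(c,u,v,z):
    x=(u-c["cx"])/c["f"];y=(v-c["cy"])/c["f"]
    a,b=x,y
    for _ in range(20):
        s=1+c["k1"]*(a*a+b*b); a,b=x/s,y/s
    d=c["R"]@np.array([a,b,1]); return c["eye"]+d*(z-c["eye"][2])/d[2]
def proj(c,p):
    q=c["R"].T@(np.array(p)-c["eye"]); a,b=q[0]/q[2],q[1]/q[2]; s=1+c["k1"]*(a*a+b*b)
    return np.array([c["cx"]+c["f"]*a*s,c["cy"]+c["f"]*b*s])
E
python3 - <<'E'
from bench import robot
import cv2,pickle
from h import *
S={}
for n in ("scene","top"):
    d=robot.get_image(n); S[n]=cal(d)
pickle.dump(S,open("cal.pkl","wb"))
a=cv2.imread('pics/top0.png')[170:320,290:490]; cv2.imwrite('pics/topc.png',cv2.resize(a,None,fx=4,fy=4,interpolation=cv2.INTER_CUBIC))
a=cv2.imread('pics/scene0.png')[210:330,120:340]; cv2.imwrite('pics/scenec.png',cv2.resize(a,None,fx=3.6,fy=3.6,interpolation=cv2.INTER_CUBIC))
E
```

```text
(no output)
```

View pics/topc.png

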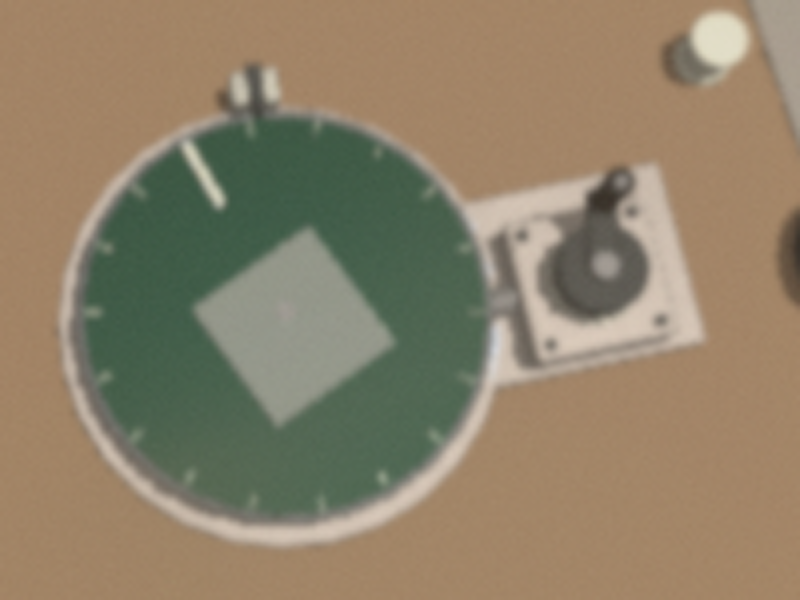

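View pics/scenec.png

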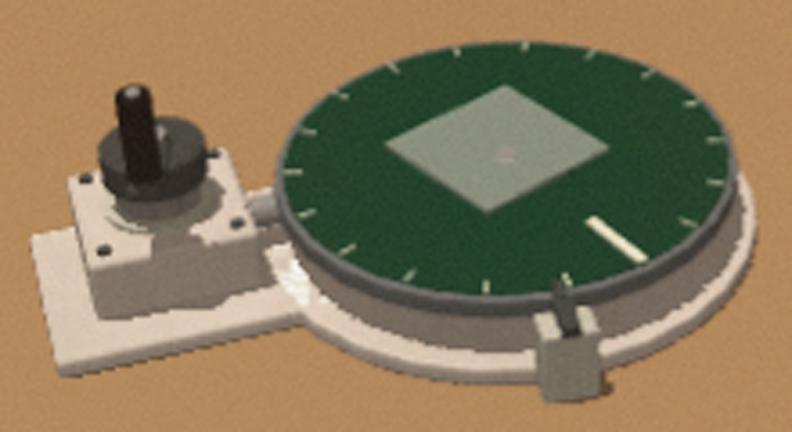

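```bash
python3 - <<'E'
from h import *; import pickle
S=pickle.load(open("cal.pkl","rb")); T=S["top"]; C=S["scene"]
t=lambda u,v,z: unproj(T,290+u/4-.375,170+v/4-.375,z)
s=lambda u,v,z: unproj(C,120+u/3.6-.36,210+v/3.6-.36,z)
P={}
for n,a,b,z in [("handle",(622,181),(133,92),145),("axis",(606,264),(160,131),96),("table",(288,315),(506,175),47),("mark",(184,143),(644,262),50),("tip",(253,118),(558,285),53),("foilgray",(288,312),(505,153),47)]:
    p,q=t(*a,z),s(*b,z); print(n,p.round(1),q.round(1))
# table by fit of rim ticks? circle check
for u,v in [(184,143),(225,205),(85,312),(495,312),(288,115),(288,515)]: print(t(u,v,47).round(1))
E
```

```text
handle [ 643.2 -179.4  145. ] [ 639.3 -177.8  145. ]
axis [ 603.3 -179.4   96. ] [ 600.8 -173.4   96. ]
table [575.7   7.5  47. ] [591.2   8.6  47. ]
mark [683.   74.2  50. ] [683.   74.5  50. ]
tip [699.4  31.2  53. ] [701.2  28.1  53. ]
foilgray [577.6   7.5  47. ] [569.4   9.5  47. ]
[683.7  74.1  47. ]
[644.5  47.7  47. ]
[574.6 133.3  47. ]
[ 580.7 -120.4   47. ]
[703.4   8.9  47. ]
[452.7   6.2  47. ]
```

```bash
python3 - <<'E'
from bench import robot
import cv2,pickle,numpy as np
from h import *
t0=robot.current_t()
robot.move_ptp([625,-165,260],[np.pi,0,1.3])
print(robot.current_t()-t0, robot.current_qpos(), robot.current_tcp_pos(), robot.current_eef_rot(), robot.current_contact_force())
d=robot.get_image("wrist"); cv2.imwrite("pics/w1.png",d["img"]); S=pickle.load(open("cal.pkl","rb")); S["w1"]=cal(d); pickle.dump(S,open("cal.pkl","wb")); print(d["eye"],d["orientation"])
E
```

```text
2.0333 [-4.32096297e-01  4.14047359e-01  1.21332050e+00 -4.51944593e-04
  1.51439453e+00 -1.59572387e-01] [ 624.55842703 -166.18972704  259.90158331] [-3.14135338e+00  4.18519338e-04  1.29829798e+00] [0.19660617 0.82536305 0.2818235 ]
[643.84232413 -96.36352342 425.92382118] [ 2.87609385e+00  6.16217600e-06 -2.73569683e-01]
```

View pics/w1.png

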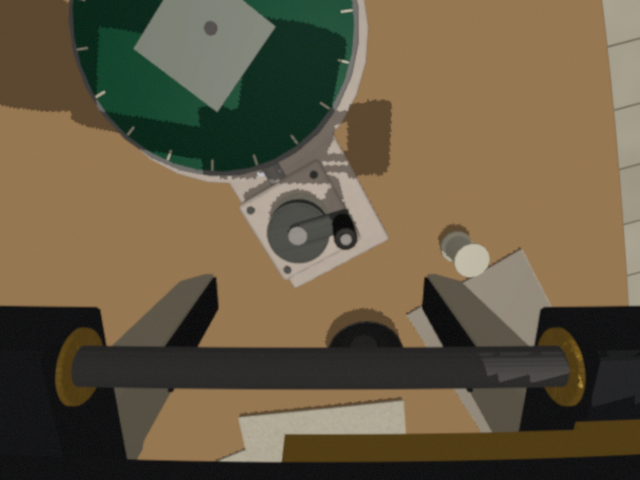

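```bash
python3 - <<'E'
import cv2
a=cv2.imread('pics/w1.png')[150:300,220:400]; cv2.imwrite('pics/w1c.png',cv2.resize(a,None,fx=4,fy=4,interpolation=cv2.INTER_CUBIC))
E
```

```text
(no output)
```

View pics/w1c.png

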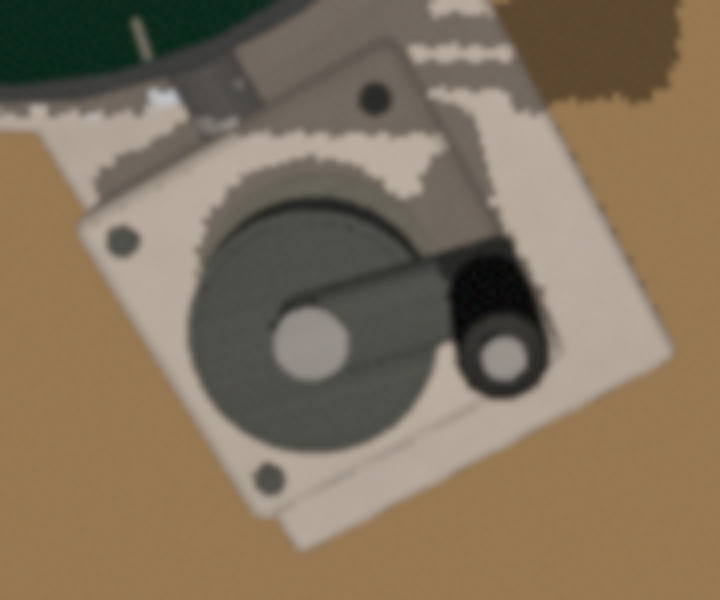

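```bash
python3 - <<'E'
from h import *; import pickle
S=pickle.load(open("cal.pkl","rb")); W=S["w1"]; T=S["top"]
w=lambda u,v,z: unproj(W,220+u/4-.375,150+v/4-.375,z).round(1)
t=lambda u,v,z: unproj(T,290+u/4-.375,170+v/4-.375,z).round(1)
print("handle",w(502,353,145),w(502,353,147))
for z in (92,95,98): print("cap",z,w(311,343,z))
for z in (82,84): print("disc",w(313,328,z))
print("gb",w(322.5,288.5,50),w(375,98,50),w(122,240,50),w(270,479,50))
print("table c", unproj(W,210,28,47), unproj(W,210,28,50))
print("gb top",t((522+660)/2,(236+321)/2,50), t((522+660)/2,(236+321)/2,52),t(552,345,50),t(632,212,50))
E
```

```text
handle [ 640.3 -177.9  145. ] [ 640.3 -177.3  147. ]
cap 92 [ 600.1 -179.8   92. ]
cap 95 [ 600.5 -179.1   95. ]
cap 98 [ 600.8 -178.3   98. ]
disc [ 600.2 -179.1   82. ]
disc [ 600.4 -178.6   84. ]
gb [ 601.2 -177.9   50. ] [ 626.1 -136.9   50. ] [ 557.9 -153.2   50. ] [ 574.5 -221.5   50. ]
table c [573.68111103  11.1085808   47.        ] [574.23658849  10.2577071   50.        ]
gb top [ 602.7 -179.3   50. ] [ 602.3 -178.9   52. ] [ 560.5 -154.8   50. ] [ 645.3 -205.4   50. ]
```

```bash
python3 - <<'E'
from bench import robot
import cv2,numpy as np
t0=robot.current_t()
robot.move_ptp([641,-178.5,160],[np.pi,0,1.3])
robot.move_linear([641,-178.5,103],speed=120,f_stop=8)
f0=robot.current_contact_force(); print(robot.current_tcp_pos(),f0)
robot.move_gripper(0.0)
robot.sleep(.2)
print(robot.current_t(),robot.current_tcp_pos(),robot.current_contact_force(),robot.current_ft_torque(),robot.current_gripper_width()*93)
d=robot.get_image("wrist"); cv2.imwrite("pics/w2.png",d["img"])
d=robot.get_image("scene"); cv2.imwrite("pics/s2.png",d["img"][150:350,80:380])
E
```

```text
[ 641.86289054 -178.80002979  104.58783307] [-0.01325543 -1.30112049  0.31972919]
4.8083 [ 640.86742007 -178.48021167  102.97021453] [-1.45434995 -0.3340756   0.39192957] [-0.03473859  0.08023914  0.01414661] 17.86051854020188
```

View pics/w2.png

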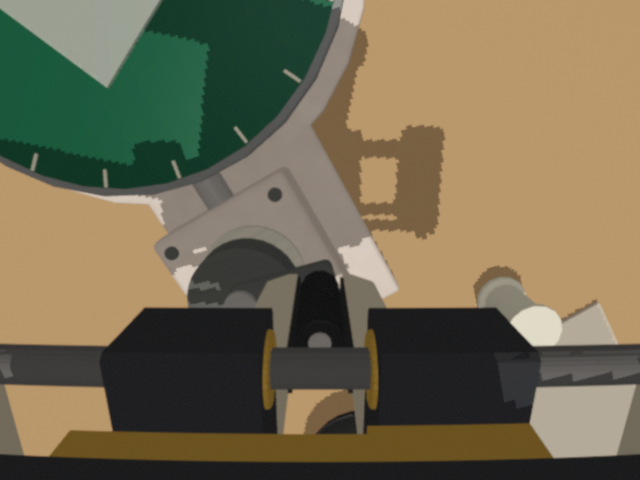

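View pics/s2.png

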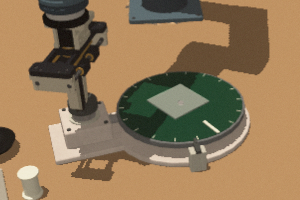

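```bash
cat > c.py <<'E'
from bench import robot
import numpy as np
def go(c,r,phi,z,speed=150):
    robot.move_linear([c[0]+r*np.cos(np.radians(phi)),c[1]+r*np.sin(np.radians(phi)),z],speed=speed)
def log(c,phi):
    f=robot.current_contact_force(); p=robot.current_tcp_pos()
    a=np.arctan2(p[1]-c[1],p[0]-c[0]); fr=f[0]*np.cos(a)+f[1]*np.sin(a); ft=f[0]*np.sin(a)-f[1]*np.cos(a)
    print("t%.2f phi%6.1f act%6.1f r%.2f z%.2f  Frad%.2f Fcw%.2f Fz%.2f"%(robot.current_t(),phi,np.degrees(a),np.hypot(p[0]-c[0],p[1]-c[1]),p[2],fr,ft,f[2]))
    return fr,ft,f[2]
E
python3 - <<'E'
from c import *
c=(601,-179)
for z in (100,98.2):
    robot.move_linear([641,-178.5,z],speed=20); robot.sleep(.2); log(c,0)
for phi in (-10,-20,-30):
    go(c,40,phi,98.2,60); log(c,phi)
robot.sleep(.2); log(c,phi)
E
```

```text
t5.41 phi   0.0 act   0.7 r40.01 z100.17  Frad-1.13 Fcw0.44 Fz4.03
t5.86 phi   0.0 act   0.6 r40.09 z98.52  Frad-2.61 Fcw-0.02 Fz5.24
t6.13 phi -10.0 act -10.5 r40.11 z98.47  Frad-2.24 Fcw1.00 Fz4.79
t6.40 phi -20.0 act -20.3 r40.07 z98.40  Frad-2.53 Fcw2.01 Fz5.56
t6.67 phi -30.0 act -30.1 r40.02 z98.11  Frad-2.01 Fcw0.49 Fz2.60
t6.87 phi -30.0 act -29.7 r39.99 z98.09  Frad-1.59 Fcw0.40 Fz3.35
```

```bash
python3 - <<'E'
from c import *
c=(601,-179)
for z in (97.3,96.3,95,93.5,92,90.5,90):
    go(c,40,-30,z,20); robot.sleep(.1); f=log(c,-30)
    if f[2]>9: print("STOP"); break
E
```

```text
t7.22 phi -30.0 act -29.8 r40.00 z97.28  Frad-1.73 Fcw0.14 Fz3.73
t7.57 phi -30.0 act -30.0 r40.03 z96.32  Frad-1.26 Fcw-0.33 Fz3.24
t7.92 phi -30.0 act -30.0 r40.05 z95.05  Frad-2.01 Fcw-1.11 Fz3.98
t8.27 phi -30.0 act -30.0 r40.03 z93.53  Frad-1.28 Fcw-0.11 Fz3.75
t8.62 phi -30.0 act -30.0 r40.08 z92.09  Frad-1.18 Fcw-0.31 Fz4.12
t8.97 phi -30.0 act -30.0 r40.04 z90.65  Frad-1.63 Fcw0.67 Fz4.39
t9.32 phi -30.0 act -30.0 r40.06 z90.17  Frad-1.47 Fcw-0.67 Fz5.23
```

```bash
python3 - <<'E'
from c import *
import cv2
c=(601,-179)
n=0
for phi in np.arange(-50,-30-361,-20):
    go(c,40,phi,89.5,100); n+=1
    if n%2==0:
        f=log(c,phi)
        if f[2]>12 or abs(f[0])>15 or abs(f[1])>15: print("STOP");break
for k in("scene","top"):
    d=robot.get_image(k); cv2.imwrite(f"pics/{k}3.png",d["img"])
a=cv2.imread('pics/scene3.png')[210:330,180:340]; a=cv2.resize(a,None,fx=4,fy=4,interpolation=cv2.INTER_CUBIC)
cv2.imwrite('pics/s3c.png',a)
E
```

```text
t9.90 phi -70.0 act -70.1 r40.16 z89.93  Frad-1.29 Fcw-1.05 Fz5.39
t10.48 phi-110.0 act-110.0 r40.28 z89.97  Frad0.11 Fcw0.07 Fz5.44
t11.07 phi-150.0 act-150.4 r40.30 z89.86  Frad1.03 Fcw0.21 Fz5.16
t11.65 phi-190.0 act 169.7 r40.33 z89.72  Frad0.32 Fcw-0.21 Fz5.56
t12.23 phi-230.0 act 129.8 r40.26 z89.62  Frad-0.38 Fcw0.17 Fz5.24
t12.82 phi-270.0 act  90.0 r40.11 z89.51  Frad0.98 Fcw-0.15 Fz5.02
t13.40 phi-310.0 act  50.0 r39.96 z89.48  Frad0.34 Fcw-0.03 Fz4.97
t13.98 phi-350.0 act   9.8 r39.83 z89.53  Frad0.17 Fcw1.06 Fz4.82
t14.57 phi-390.0 act -30.8 r39.86 z89.53  Frad0.16 Fcw-0.63 Fz6.12
```

View pics/s3c.png

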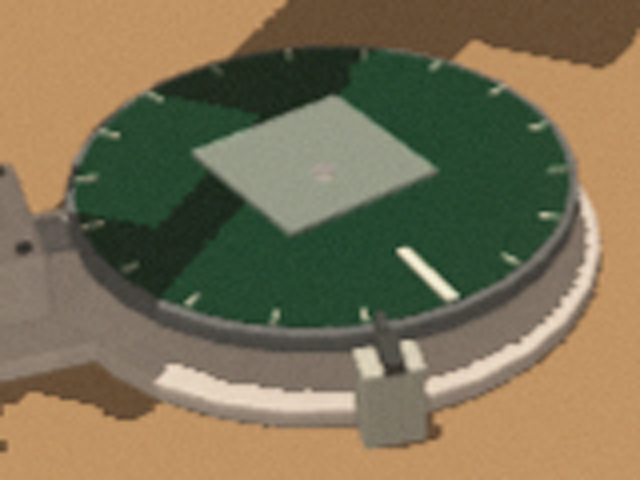

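```bash
cat > m.py <<'E'
from h import *; import pickle
S=pickle.load(open("cal.pkl","rb")); C=S["scene"]
def ang(p,c=(575.5,9.5)): return np.degrees(np.arctan2(p[1]-c[1],p[0]-c[0])), np.hypot(p[0]-c[0],p[1]-c[1])
E
python3 - <<'E'
from m import *
p=unproj(C,120+644/3.6-.36,210+262/3.6-.36,50); print(p,ang(p))
p=unproj(C,180+455/4-.375,210+297/4-.375,50); print(p,ang(p))
p=unproj(C,180+381/4-.375,210+314/4-.375,53); print(p,ang(p))
E
python3 - <<'E'
import cv2
a=cv2.imread('pics/top3.png')[170:320,290:490]; cv2.imwrite('pics/topc3.png',cv2.resize(a,None,fx=4,fy=4,interpolation=cv2.INTER_CUBIC))
E
```

```text
[683.04000165  74.51020499  50.        ] (np.float64(31.153849140466647), np.float64(125.662956785104))
[686.39941021  64.39978454  50.        ] (np.float64(26.3373090707662), np.float64(123.74435553524366))
[699.19186455  28.69118597  53.        ] (np.float64(8.819303372890987), np.float64(125.1717978362963))
```

View pics/topc3.png

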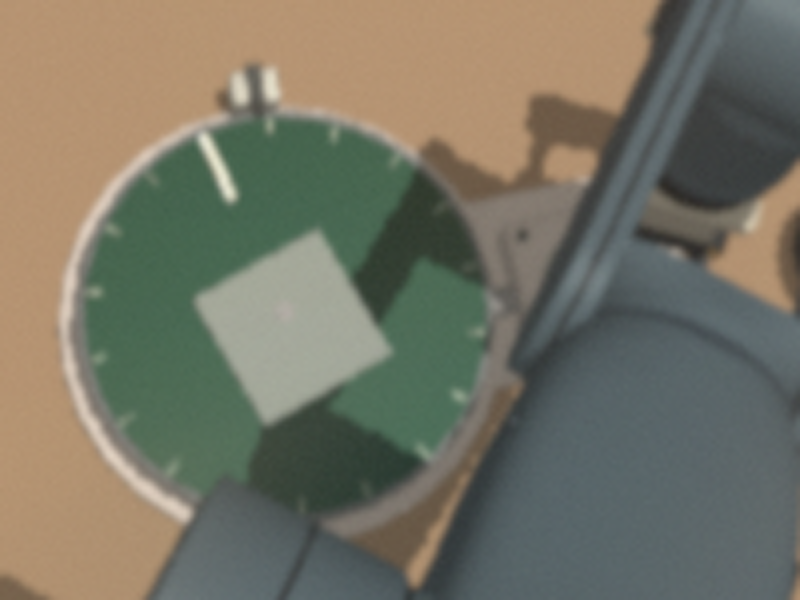

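```bash
python3 - <<'E'
from c import *
import cv2
c=(601,-179)
n=0
for phi in np.arange(-410,-1251,-20):
    go(c,40,phi,89.5,110); n+=1
    if n%4==0:
        f=log(c,phi)
        if f[2]>12 or abs(f[0])>15 or abs(f[1])>15: print("STOP");break
robot.sleep(.1); log(c,phi)
for k in("scene","top"):
    d=robot.get_image(k); cv2.imwrite(f"pics/{k}4.png",d["img"])
a=cv2.imread('pics/scene4.png')[240:320,230:330]; a=cv2.resize(a,None,fx=6,fy=6,interpolation=cv2.INTER_CUBIC)
cv2.imwrite('pics/s4c.png',a)
a=cv2.imread('pics/top4.png')[170:250,310:410]; cv2.imwrite('pics/topc4.png',cv2.resize(a,None,fx=6,fy=6,interpolation=cv2.INTER_CUBIC))
E
```

```text
t15.77 phi-470.0 act-111.0 r40.24 z89.74  Frad-0.11 Fcw0.82 Fz5.33
t16.87 phi-550.0 act 169.4 r40.36 z89.58  Frad0.08 Fcw0.57 Fz5.66
t17.97 phi-630.0 act  90.2 r40.16 z89.29  Frad-0.11 Fcw-0.03 Fz6.11
t19.07 phi-710.0 act   9.7 r39.82 z89.34  Frad1.13 Fcw0.25 Fz5.67
t20.17 phi-790.0 act -71.1 r40.03 z89.56  Frad1.25 Fcw-0.81 Fz5.27
t21.27 phi-870.0 act-151.3 r40.36 z89.60  Frad0.46 Fcw-0.05 Fz6.24
t22.37 phi-950.0 act 130.1 r40.30 z89.43  Frad-0.05 Fcw-0.38 Fz5.97
t23.47 phi-1030.0 act  50.2 r39.88 z89.23  Frad0.12 Fcw0.75 Fz5.38
t24.57 phi-1110.0 act -31.1 r39.84 z89.39  Frad-0.16 Fcw1.30 Fz5.34
t25.67 phi-1190.0 act-111.3 r40.22 z89.65  Frad0.37 Fcw0.25 Fz4.70
t26.59 phi-1250.0 act-170.9 r40.39 z89.54  Frad0.31 Fcw0.46 Fz5.62
```

View pics/s4c.png

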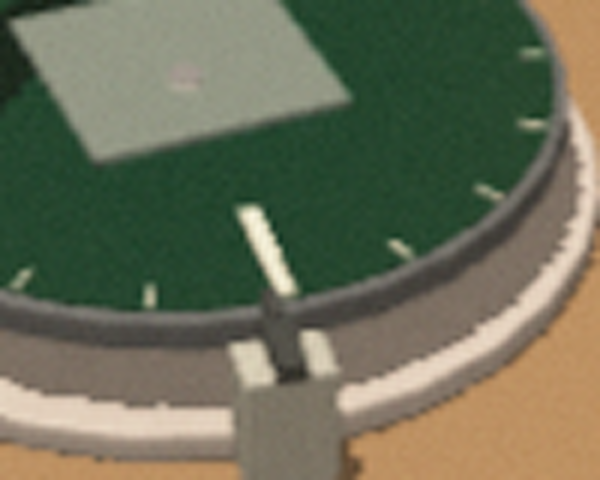

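View pics/topc4.png

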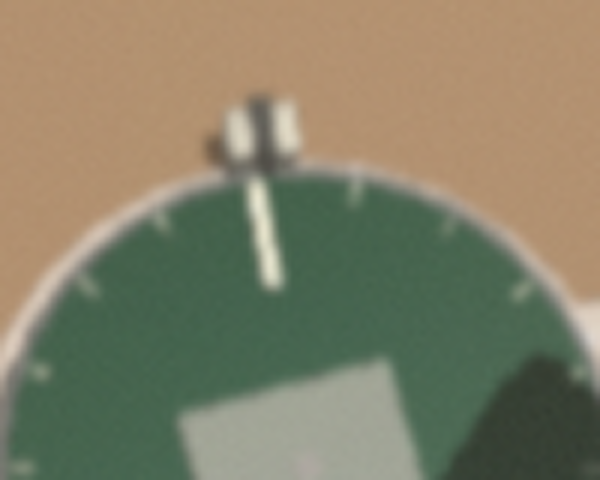

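```bash
python3 - <<'E'
from m import *
T=S["top"]
s=lambda u,v,z: unproj(C,230+(u+.5)/6-.5,240+(v+.5)/6-.5,z)
t=lambda u,v,z: unproj(T,310+(u+.5)/6-.5,170+(v+.5)/6-.5,z)
# table center per camera from pale-square centre dot
cs=s(183,76,47); print("dot scene",cs)
print("dot top",t(312,468,47))
for nm,f,c in(("s",s,(575.5,9.5)),("t",t,(577.3,7.5))):
    M=[(287,292),(250,209)] if nm=="s" else [(255,178),(273,288)]
    F=[(272,294),(290,375)] if nm=="s" else [(263,170),(260,102)]
    for p,z in zip(M,(50,50)): q=f(*p,z); print(nm,"mark",q.round(1),ang(q,c))
    for p,z in zip(F,(53,53)): q=f(*p,z); print(nm,"ptr",q.round(1),ang(q,c))
E
```

```text
dot scene [569.84846539   9.78277831  47.        ]
dot top [577.72018344   7.63239614  47.        ]
s mark [696.2  33.6  50. ] (np.float64(11.291897777865099), np.float64(123.11988940229719))
s mark [652.1  25.8  50. ] (np.float64(12.035902177283987), np.float64(78.28088786478752))
s ptr [700.6  28.6  53. ] (np.float64(8.704435412785774), np.float64(126.5232472114888))
s ptr [740.1  30.5  53. ] (np.float64(7.283838215771469), np.float64(165.9243592738571))
t mark [699.8  33.1  50. ] (np.float64(11.793423752945735), np.float64(125.17291321573249))
t mark [652.8  24.9  50. ] (np.float64(12.977273080224576), np.float64(77.45820216054676))
t ptr [702.6  29.9  53. ] (np.float64(10.140502306184736), np.float64(127.28523476654318))
t ptr [732.   31.6  53. ] (np.float64(8.849962828811396), np.float64(156.60138746167348))
```

```bash
cat > look.py <<'E'
from bench import robot
import cv2,sys
def look(n):
    o=[]
    for k,(x,y) in (("scene",(245,255)),("top",(325,180))):
        d=robot.get_image(k); cv2.imwrite(f"pics/{k}{n}.png",d["img"])
        o.append(cv2.resize(d["img"][y:y+50,x:x+50],None,fx=8,fy=8,interpolation=cv2.INTER_CUBIC))
    cv2.imwrite(f"pics/c{n}.png",cv2.hconcat(o))
E
python3 - <<'E'
from c import *
from look import look
c=(601,-179)
for phi in np.arange(-1270,-1351,-20): go(c,40,phi,89.5,110)
robot.sleep(.15); log(c,phi)
look(5)
E
```

```text
t28.22 phi-1350.0 act  90.6 r40.07 z89.27  Frad-0.37 Fcw1.16 Fz5.62
```

View pics/c5.png

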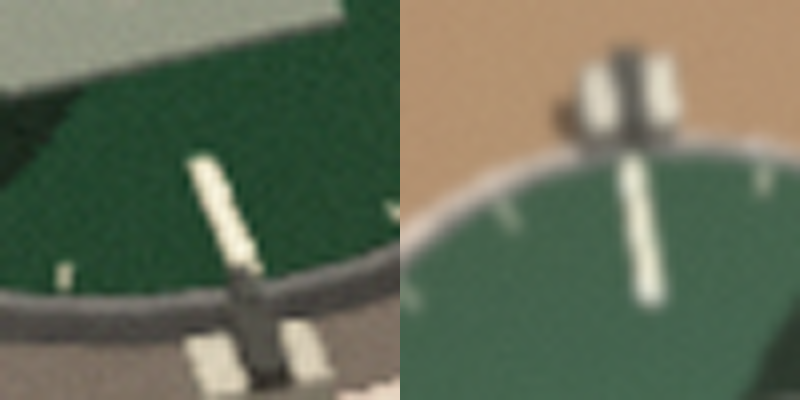

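```bash
cat > fit.py <<'E'
import sys; n=sys.argv[1]
from m import *
from scipy.optimize import least_squares
for cam in("scene","top"):
    im=cv2.imread(f"pics/{cam}{n}.png"); c=S[cam]
    c0=(575.5,9.5) if cam=="scene" else (577.5,7.5)
    g=im.astype(float); w=np.minimum(g[...,2],g[...,0]) # bright in red&blue => white
    pts=[];mk=[]
    th=np.radians(np.arange(0,360,.25))
    def samp(r,z):
        P=[proj(c,(c0[0]+r*np.cos(a),c0[1]+r*np.sin(a),z)) for a in th]
        P=np.array(P,np.float32); return cv2.remap(w.astype(np.float32),P[:,:1],P[:,1:],cv2.INTER_CUBIC)[:,0]
    prof=np.mean([samp(r,47.3) for r in (117,119,121)],0)
    mp=[(r,samp(r,50)) for r in (85,92,99,106,113)]
    from scipy.signal import find_peaks
    pk,_=find_peaks(prof-cv2.medianBlur(prof.reshape(-1,1).astype(np.float32),5)[:,0]*0,prominence=12,distance=40)
    def cen(p,k,h=14):
        i=np.arange(k-h,k+h+1)%len(p); v=p[i]-np.sort(p[i])[:8].mean(); v=np.clip(v-.25*v.max(),0,None)
        return np.degrees(th[k])+(v*np.arange(-h,h+1)).sum()/v.sum()*.25
    A=np.array([cen(prof,k) for k in pk])
    marks=[]
    for r,p in mp:
        j=(np.degrees(th)>0)&(np.degrees(th)<40); k=np.argmax(np.where(j,p,0)); marks.append((r,round(cen(p,k,22),2)))
    # tick phase: angle = phase+20k + (ex sin - ey cos)
    a0=marks[2][1]; k=np.round((A-a0)/20); res=A-a0-20*k; ok=(abs(res)<3)&(abs((A-a0+180)%360-180)>8)
    def f(x): a=np.radians(a0+20*k[ok]); return res[ok]-x[0]+x[1]*np.sin(a)-x[2]*np.cos(a)
    s=least_squares(f,[0,0,0],loss="soft_l1",f_scale=.3)
    e=s.x[1:]*np.radians(1)*119
    print(cam,len(A),ok.sum(),"mark by r",marks,"| tick-fit angle %.2f"%(a0+s.x[0]),"centre corr",e.round(1),"rms",f(s.x).std().round(2))
E
for i in 0 3 4 5; do echo $i; python3 fit.py $i; done
```

```text
0
scene 18 17 mark by r [(85, np.float64(31.6)), (92, np.float64(31.56)), (99, np.float64(31.5)), (106, np.float64(31.46)), (113, np.float64(31.53))] | tick-fit angle 31.16 centre corr [-2.7  0.6] rms 0.14
top 18 17 mark by r [(85, np.float64(32.44)), (92, np.float64(32.51)), (99, np.float64(32.26)), (106, np.float64(32.21)), (113, np.float64(32.23))] | tick-fit angle 31.19 centre corr [0.1 2.2] rms 0.15
3
scene 18 17 mark by r [(85, np.float64(25.81)), (92, np.float64(25.69)), (99, np.float64(25.77)), (106, np.float64(25.73)), (113, np.float64(25.69))] | tick-fit angle 25.47 centre corr [-2.5  0.8] rms 0.13
top 16 15 mark by r [(85, np.float64(27.01)), (92, np.float64(26.75)), (99, np.float64(26.38)), (106, np.float64(26.41)), (113, np.float64(26.49))] | tick-fit angle 25.41 centre corr [0.1 2.2] rms 0.15
4
scene 18 17 mark by r [(85, np.float64(11.51)), (92, np.float64(11.37)), (99, np.float64(11.35)), (106, np.float64(11.22)), (113, np.float64(11.2))] | tick-fit angle 11.08 centre corr [-2.6  0.7] rms 0.19
top 17 16 mark by r [(85, np.float64(12.6)), (92, np.float64(12.25)), (99, np.float64(12.48)), (106, np.float64(12.08)), (113, np.float64(12.27))] | tick-fit angle 11.08 centre corr [0.  2.2] rms 0.11
5
scene 18 17 mark by r [(85, np.float64(9.8)), (92, np.float64(9.84)), (99, np.float64(9.61)), (106, np.float64(9.74)), (113, np.float64(9.8))] | tick-fit angle 9.40 centre corr [-2.7  0.8] rms 0.18
top 16 11 mark by r [(85, np.float64(11.03)), (92, np.float64(10.61)), (99, np.float64(10.8)), (106, np.float64(10.55)), (113, np.float64(10.68))] | tick-fit angle 9.39 centre corr [0.  2.2] rms 0.05
```

```bash
cat > ptr.py <<'E'
from m import *
rows=[]
for cam,c0 in(("scene",(572.8,10.4)),("top",(577.5,9.7))):
    c=S[cam]; g=sum(cv2.imread(f"pics/{cam}{n}.png").astype(np.float32).mean(2) for n in (0,3,4,5))/4
    a=np.radians(np.arange(-2,20,.1)); r=np.arange(118,172,.5)
    P=np.array([[proj(c,(c0[0]+q*np.cos(b),c0[1]+q*np.sin(b),53)) for b in a] for q in r],np.float32)
    im=cv2.remap(g,P[...,0],P[...,1],cv2.INTER_CUBIC)
    cv2.imwrite(f"pics/ptr_{cam}.png",cv2.resize(np.clip(im,0,255).astype(np.uint8),None,fx=3,fy=5))
    for q in (124,127,130,134,138,142,146,150,154):
        p=im[int((q-118)*2)]; i=(a>np.radians(3.5))&(a<np.radians(14))
        k=np.where(i,p,999).argmin(); h=25; j=np.arange(max(0,k-h),k+h+1); v=p[j]; d=np.clip((min(v[:h].max(),v[h:].max())-v)-5,0,None)
        print(cam,q,"min at %.1f cen %.2f depth %.0f"%(np.degrees(a[k]),np.degrees((a[j]*d).sum()/d.sum()),d.max()))
E
python3 ptr.py; python3 -c "
import cv2
a=cv2.imread('pics/ptr_scene.png');b=cv2.imread('pics/ptr_top.png');print(a.shape)
cv2.imwrite('pics/ptr.png',cv2.resize(cv2.hconcat([a,b]),(800,330)))"
```

```text
scene 124 min at 13.4 cen nan depth 0
scene 127 min at 13.0 cen nan depth 0
scene 130 min at 13.3 cen 13.31 depth 5
scene 134 min at 6.7 cen 7.00 depth 20
scene 138 min at 6.7 cen 7.28 depth 24
scene 142 min at 11.6 cen nan depth 0
scene 146 min at 10.7 cen 10.78 depth 6
scene 150 min at 5.7 cen 5.76 depth 8
scene 154 min at 6.1 cen 6.33 depth 5
top 124 min at 7.9 cen 7.76 depth 12
top 127 min at 8.2 cen 8.28 depth 20
top 130 min at 8.6 cen 8.53 depth 18
top 134 min at 8.6 cen 8.44 depth 41
top 138 min at 8.4 cen 8.27 depth 64
top 142 min at 8.2 cen 8.23 depth 80
top 146 min at 8.1 cen 8.22 depth 72
top 150 min at 8.4 cen 8.30 depth 68
top 154 min at 8.5 cen 8.36 depth 51
(540, 660, 3)ptr.py:12: RuntimeWarning: invalid value encountered in scalar divide
  print(cam,q,"min at %.1f cen %.2f depth %.0f"%(np.degrees(a[k]),np.degrees((a[j]*d).sum()/d.sum()),d.max()))
```

View pics/ptr.png

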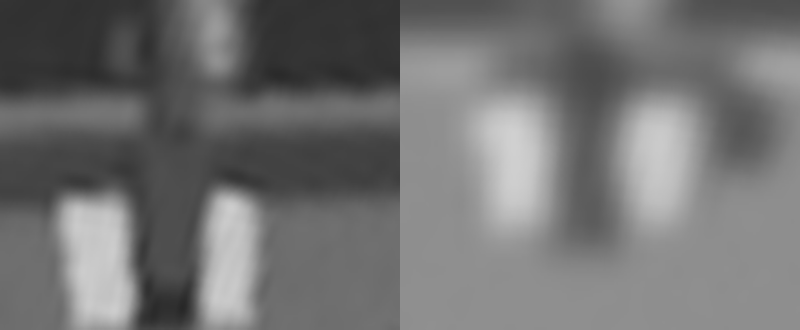

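```bash
python3 - <<'E'
from c import *
from look import look
c=(601,-179)
for phi in (-1366,-1382,-1398,-1414): go(c,40,phi,89.5,90)
robot.sleep(.2); log(c,phi)
look(6)
E
python3 fit.py 6
```

```text
t29.62 phi-1414.0 act  26.0 r39.77 z89.37  Frad1.23 Fcw-0.04 Fz4.52
scene 18 17 mark by r [(85, np.float64(8.62)), (92, np.float64(8.65)), (99, np.float64(8.61)), (106, np.float64(8.79)), (113, np.float64(8.54))] | tick-fit angle 8.33 centre corr [-2.6  0.9] rms 0.1
top 15 14 mark by r [(85, np.float64(9.69)), (92, np.float64(9.78)), (99, np.float64(9.66)), (106, np.float64(9.37)), (113, np.float64(9.61))] | tick-fit angle 8.35 centre corr [-0.1  2.2] rms 0.47
```

View pics/c6.png

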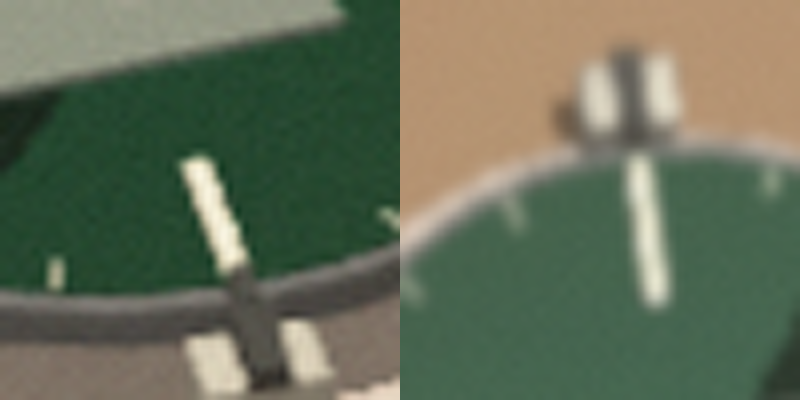

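```bash
python3 - <<'E'
from c import *
from look import look
import cv2
c=(601,-179)
go(c,40,-1414,102.5,50); robot.sleep(.2); log(c,-1414)
robot.move_gripper(1.0); robot.sleep(.1); log(c,-1414)
go(c,40,-1414,190,120)
robot.move_ptp([640,-110,300],[np.pi,0,1.3]); robot.sleep(.3)
print(robot.current_t())
look(7)
d=robot.get_image("wrist"); cv2.imwrite("pics/w7.png",d["img"])
E
python3 fit.py 7; python3 -c "
import cv2
cv2.imwrite('pics/s7.png',cv2.resize(cv2.imread('pics/scene7.png')[200:340,110:345],None,fx=3.3,fy=3.3,interpolation=2))"
```

```text
t30.32 phi-1414.0 act  26.1 r39.81 z102.41  Frad1.36 Fcw0.16 Fz1.69
t31.69 phi-1414.0 act  26.0 r39.99 z102.50  Frad0.28 Fcw-0.22 Fz-0.73
33.4333
scene 18 17 mark by r [(85, np.float64(8.49)), (92, np.float64(8.62)), (99, np.float64(8.55)), (106, np.float64(8.63)), (113, np.float64(8.45))] | tick-fit angle 8.28 centre corr [-2.8  0.7] rms 0.16
top 14 11 mark by r [(85, np.float64(9.79)), (92, np.float64(9.83)), (99, np.float64(9.68)), (106, np.float64(9.5)), (113, np.float64(9.63))] | tick-fit angle 8.41 centre corr [0.  2.1] rms 0.35
```

View pics/w7.png

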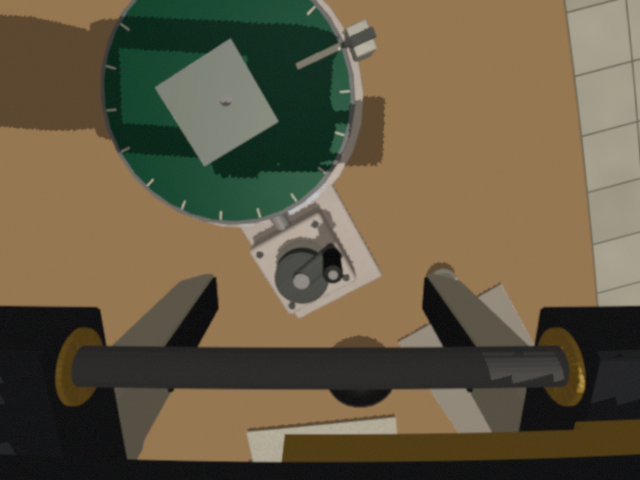

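View pics/s7.png

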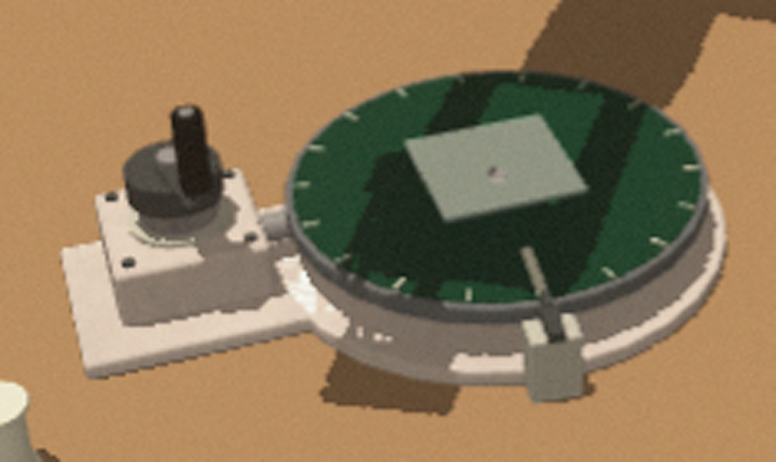

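```bash
python3 -c "
import cv2
cv2.imwrite('pics/w7c.png',cv2.resize(cv2.imread('pics/w7.png')[10:85,285:385],None,fx=8,fy=8,interpolation=2))"
```

```text
(no output)
```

View pics/w7c.png

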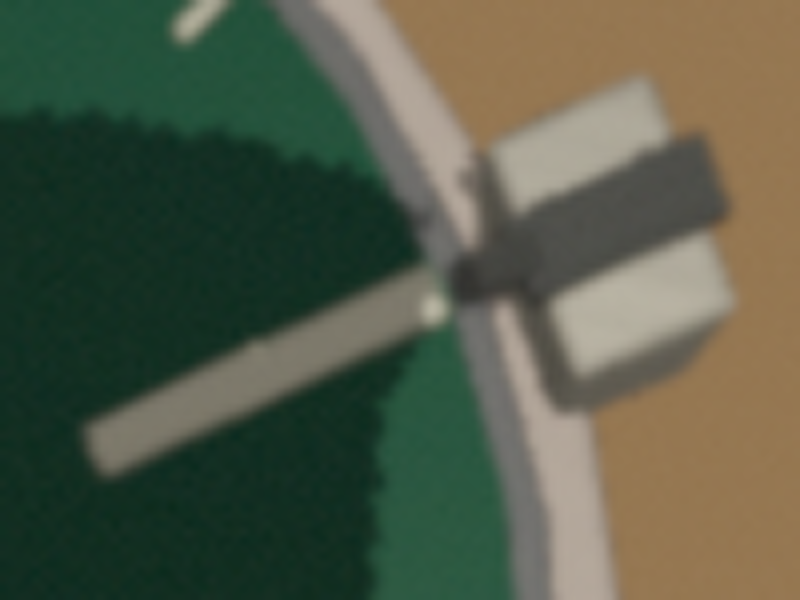

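```bash
python3 -c "
from bench import robot
robot.hand_in(); print(robot.current_t())"
```

```text
the job is handed in; nothing more can be done
the job is handed in; nothing more can be done
```

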